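Unlock the card reader from its charging stand and lay it out for the first client

ROBOT

A 7-joint arm with a two-finger parallel gripper is mounted at the origin on a cart in front of the work surface, level with it; the furniture and walls round the work are solid. World frame = base frame: x ahead of the robot, y to its left, z up, the work surface at z = 0. Lengths are in m, angles in degrees, forces in N, time in s.
With the tool pointing down it reaches from about 0.425 to 0.875 m from the base axis. Payload 4.7 kg.
Tool frame: the origin (TCP) lies on the centre line of the jaws, within the pads' length; the fingertips stand 14 mm ahead of it and the grasp point (between the pads) lies 5 mm behind it; z points along the fingers, y is the line along which they close (so a half turn about z gives the same grasp; the last joint's range is limited). The gripper opens to 87 mm and grips with 3 to 60 N. Pads are 19 mm wide; open, the fingers measure 117 mm over their backs; the gripper's body (75 mm by 190 mm) begins 51 mm behind the grasp point.
Start: joints at [66.01, 18.392, -4.016, 83.108, 1.295, 78.541, -3.26], TCP at [0.273, -0.59, 0.237] pointing down, gripper open.
Joint ranges: [-163.93, 163.93], [-17.29, 119.83], [-79.2, 71.16], [3.27, 140.29], [-89.18, 269.18], [5.43, 117.66], [-154.24, 154.24]. Speed limits (degrees/s): [147.25, 147.25, 180, 180, 180, 180, 180].

INTERFACE

Orientations are given as [roll, pitch, yaw] about the fixed x, y, z axes, in that order (R = Rz(yaw) Ry(pitch) Rx(roll)).
In Python, from cell import env gives the robot as it stands.
- The arm moves only by the tool jog_arm, never from a script. Its argument "motion" is a list that holds one entry, the list of rows, each a list of 7 numbers: the shift along the tool's x, y, z in units of 0.1 m (1.0 is 0.1 m), then the turn, a rotation vector about the tool's x, y, z in units of 180 degrees (1.0 is 180 degrees), then the closure, from 0 (fully open) to 1 (shut). A call has 1 to 5 rows; each row is the pose to reach, as a shift and turn from the pose commanded when the call began, along the tool's axes at that moment, turning the shorter way round; what a row does not reach only later rows make up. A row lasts 1/10 s, in which the tool goes at most 50 mm and 8.59 degrees, less where a joint would pass 70% of its speed; a pose out of reach is approached as far as the arm can. A call with a number of a shift or a turn outside -1 to 1 is refused whole. A call with a gripper value outside its range is refused whole. The fingers move at their own pace and stop on an object; "grip_force" is the grip in N (left out, the last holds). Time passes only in rows, so rows that repeat a pose let the fingers close. It gives the time, the measured TCP pose, the force, the opening and the grip force at its end, in the units of the state.
- env.get_obs(): the state, without advancing time (a new reading comes with each control period).
- env.read_camera(name): name is "scene" or "top"; returns (picture, depth): 384x512x3 uint8, red, green, blue; 384x512 float32, m along the optical axis (not along the pixel's ray), 0 where there is no reading.
- env.camera_info(name): a dict with "camera_matrix" (3x3 intrinsics, pixels), "k1" (the pictures are not rectified: a ray, as slopes to the right and down, at radius r is drawn at 1 + k1 r^2 times it, then the intrinsics apply), "origin" and "orientation" of the camera in the world. Camera axes: x right, y down, z forward; pixel columns grow to the right and rows downward; lengths in m; the calibration is good to about 2 mm. A picture is of the moment at which its call begins. camera_info takes no time and is no camera call.
- env.sign_off(): hands the job in; it is judged then, once.
The state is a dict: "time_s": time; "qpos": joint angles; "joint_velocities": joint speeds; "effort": joint torques, N m; "tool_pos": TCP position; "tool_rot": TCP orientation; "force": force on the tool from outside, world axes, zero at the start; "wrist_torque": the same for the moment, N m; "grip_width": finger opening in m; "grasp_force": force on a finger pad.
Only numpy, scipy, OpenCV 4.12 (cv2) and the standard library are available. Lean on these libraries where they do the work, as an engineer would, in place of code of your own. Each camera call takes 0.05 s, during which the arm holds its last target. There are 200 camera calls.

TASK

The salon's card reader is locked in its charging stand for the night. Take the key from the wooden bit stand, push it right down into the lock, feeling for the keyway, and turn it clockwise as far as it goes; then, leaving the key standing in the lock, pull the reader up off its charging plug and lay it gently, without dropping it, screen up and lined up with the mat, in the middle of the black rubber payment mat. Leave the jar, the polish bottle and the cotton-bud pot where they are.

Things in the scene. Friction and masses are not known exactly. Their poses are not given: they have to be found in the camera images.
- key: Steel key with black plastic head, 57 mm long, standing blade down in the bit stand. Origin: middle of the blade's end; z points up to the head. Blade 12 mm wide (x), 4 mm thick (y), 22 mm long, its last 4 mm tapered to 9 x 2.5 mm; round shoulder 18 mm across, 22 to 27 mm up. The same both ways round: a half turn makes no difference. About 40 g.
- key_head (a point): Middle of the key's flat black head, 42 mm above the blade's end: head 28 mm wide (key x), 10 mm thick (key y), 30 mm high. Axes as the key's.
- stand: Fixed wooden block for nail-drill bits, 90 (x) x 52 (y) x 34 mm high. Origin: middle of its underside. The key stands in a slot 22 mm from the origin towards +x, 22 mm deep, key x along block x. Five small bits stand up to 25 mm out of the other half (x = -14 and -32 mm).
- dock: Fixed black charging stand, 210 mm long (x), 92 mm wide, base plate 12 mm high. Origin on the desk; stand reaches x = -110 to 100 mm. The reader lies on it, its middle at x = -34 mm. Guide rails up to 26 mm high, 64 mm apart, flank the reader's ends; they leave x = -68 to 12 mm open for fingers. Lock tower at the +x end: x = 47 to 97 mm, 64 mm wide, 58 mm high.
- plug (a point): Charging plug on the stand under the reader's -x end, a tongue 10 mm high. Two sprung steel balls in the rails here hold the reader down on it; it comes free by a straight upward pull of about 10 N over the first 5 mm. Point is on the base plate.
- lock (a point): Middle of the steel lock cylinder's face, on its upright axis, 58 mm above the desk; axes as the stand's. A chrome ring round it, 25 mm inside, stands 2.5 mm above the face. Turned clockwise (from above) the cylinder goes to a stop, keyway then 1.35 rad from the stand's x axis; from 0.9 rad the catch is off the reader. Resists turning with 0.05 N m; stays where left.
- keyway (a point): Where the blade's end is when the key is fully home, 22 mm under the lock's face, its shoulder on the face. Keyway: slot 13.5 x 5.5 mm. With idle play it rests anywhere up to 0.42 rad either side of the stand's x axis; this angle is NOT in the reading (axes are the stand's). Within 0.3 rad the tapered end goes in 3 to 5 mm, within 0.12 rad the whole blade: feel for it with light pressure.
- reader: Grey hand-held card reader, 136 mm long (x, screen end +x), 62 mm wide (y), 28 mm thick, about 0.22 kg. Origin: middle of its underside, z up through the screen. Sides 62 mm apart from 12 to 28 mm up, 58 mm below. A steel lip, 40 mm wide, 8 to 14 mm up, sticks out 13 mm at +x: the lock's catch lies over it until the key is turned. In the stand its underside is 12 mm above the desk.
- mat: Black rubber mat with small studs, 200 mm (x) by 140 mm (y), 3 mm thick, fixed on the desk. Origin: middle of its underside.
- jar: Small clear jar with a pink filling, 39 mm wide, 43 mm high, origin under its middle. Bystander.
- bottle: Nail polish bottle with a black cap, 30 mm wide, 72 mm high, origin under its middle. Bystander.
- cotton: Clear pot of cotton buds, 77 mm wide, 80 mm high, origin under its middle. Bystander.

How it is judged (in metres and radians):
On the way, in this order (a step that is already met when the one before it is completed fails the run):
1. the key is fully home in the lock and turned clockwise until the catch is off the reader, which is still in the stand (horizontal distance between key and lock below 0.004 m and z of key in the frame of lock below -0.019 m and angle between the x axis of key and the x axis of dock, either way round above 1 rad and z of reader in the frame of dock below 0.02 m), for 0.2 s.
2. the reader is lifted clear of the stand (z of reader in the frame of dock above 0.04 m), for 0.1 s.
At the end, for the whole second after the job is handed in: The reader lies at rest, screen up (tilt under 0.1 rad), on the mat, its middle within 35 mm along and 30 mm across of the mat's middle and its length within 0.3 rad of the mat's length; the key stands in the lock, at most 5 mm short of fully home (x of reader in the frame of mat between -0.035 and 0.035 m and y of reader in the frame of mat between -0.03 and 0.03 m and angle between the x axis of reader and the x axis of mat, either way round below 0.3 rad and z of reader in the frame of mat between 0 and 0.007 m and angle between reader's own z axis and vertical below 0.1 rad and linear speed of each of reader, key below 0.02 m/s and horizontal distance between key and lock below 0.004 m and z of key in the frame of lock below -0.017 m); the robot touches nothing.
It fails at once if a bystander is shifted by more than 30 mm or knocked over (distance of any of jar, bottle, cotton from where it was at the start of the episode above 0.03 m or angle between any of jar, bottle, cotton's own z axis and vertical above 0.5 rad).
It fails at once if the reader is dropped onto the mat (over 0.6 m/s within 30 mm of it) (linear speed of reader above 0.6 m/s and horizontal distance between reader and mat below 0.12 m and z of reader in the frame of mat below 0.03 m).
It also fails if it takes over 72 s, if anything falls off the work surface, if the arm or the gripper's body presses on something with over 40 N, if the wrist force passes 120 N, or if a joint passes its speed limit or range.

## Working session

There is one attempt and no reset: what is moved stays moved. The work goes in short steps, Python scripts to look and compute and a tool call to move; the robot and the scene stay as the last step left them, time stands still between calls to the robot, and variables do not carry over. Pictures are saved under pics/ and viewed, at most 10 in all, crops included, and the job is handed in when it is done.

Besides the shell and the picture viewer there is one more tool, called after "Request:" by a JSON object that holds its "op" and its "data". jog_arm: Moves the arm, as the interface text tells. Shifts and turns lie within -1 to 1; 1 stands for 0.1 m of shift or 180 degrees of turn. Its arguments: {"type":"object","properties":{"motion":{"type":"array","items":{"type":"array","items":{"type":"array","items":{"type":"number"}}}},"grip_force":{"type":"number"}},"required":["motion"]}

```bash
ls; mkdir -p pics; python3 - <<'E'
from cell import env
import cv2,numpy as np
print(env.get_obs())
for n in("scene","top"):
    c=env.camera_info(n);print(c)
    p,d=env.read_camera(n);cv2.imwrite(f"pics/{n}0.png",p[...,::-1]);np.savez(f"{n}0.npz",p=p,d=d)
E
```

```text
pics
{'time_s': 0.0, 'qpos': array([66.0094328 , 18.43766669, -4.0160288 , 83.17372809,  1.2967069 ,
       78.5400883 , -3.26014855]), 'joint_velocities': array([ 0.02756074, -0.13262124, -0.0327114 , -0.13336943, -0.12180788,
       -0.0314061 , -0.00829815]), 'effort': array([ 4.26322285e-04, -4.91281486e+01, -4.03501410e-01, -3.12525702e+01,
       -6.39788643e-02,  4.38749744e-02,  1.61533899e-04]), 'tool_pos': array([ 0.27236326, -0.58961951,  0.23548763]), 'tool_rot': array([-1.79893855e+02,  7.19433945e-03,  2.48009615e+01]), 'force': array([0.87167912, 0.45043019, 0.68436884]), 'wrist_torque': array([ 0.00482025, -0.02923109, -0.03712071]), 'grasp_force': 0.0, 'grip_width': 0.08722854247739964}
{'camera_matrix': array([[464.01559468,   0.        , 254.32926043],
       [  0.        , 464.01559468, 192.97018978],
       [  0.        ,   0.        ,   1.        ]]), 'k1': -0.008491734112536498, 'origin': array([-0.2624254 , -0.65260159,  0.56634314]), 'orientation': array([-114.61643657,   -0.9734438 ,  -49.4364515 ])}
{'camera_matrix': array([[378.8402763 ,   0.        , 260.7930429 ],
       [  0.        , 378.8402763 , 193.10505711],
       [  0.        ,   0.        ,   1.        ]]), 'k1': 0.002272277387105567, 'origin': array([0.43815198, 0.04871392, 1.13719322]), 'orientation': array([-1.71867595e+02,  3.69216120e-02, -9.13657005e+01])}
```

View pics/scene0.png

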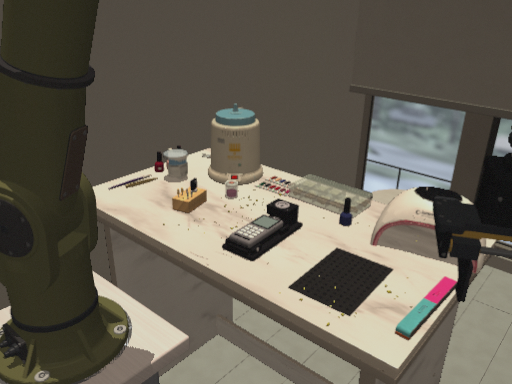

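View pics/top0.png

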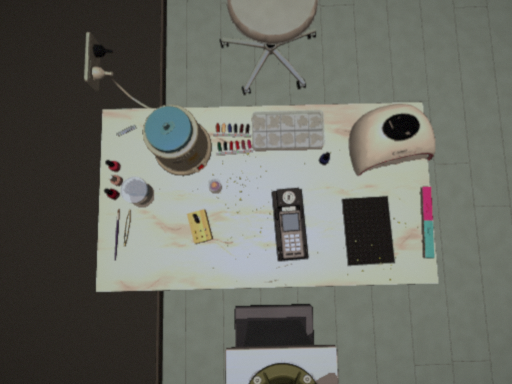

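```bash
cat > h.py <<'E'
import numpy as np,cv2
from scipy.spatial.transform import Rotation as R
from cell import env
def cam(n):
    c=env.camera_info(n);return c['camera_matrix'],c['k1'],np.array(c['origin']),R.from_euler('xyz',c['orientation'],degrees=True).as_matrix()
def rays(n,uv):
    K,k,o,M=cam(n);uv=np.atleast_2d(uv).astype(float)
    d=cv2.undistortPoints(uv.reshape(-1,1,2),K,np.array([k,0,0,0])).reshape(-1,2)
    return o,np.c_[d,np.ones(len(d))]@M.T
def onz(n,uv,z):
    o,r=rays(n,uv);return o+r*((z-o[2])/r[:,2:])
def cloud(n,d):
    v,u=np.mgrid[:384,:512];o,r=rays(n,np.c_[u.ravel(),v.ravel()]);return (o+r*d.reshape(-1,1)).reshape(384,512,3)
def proj(n,P):
    K,k,o,M=cam(n);return cv2.projectPoints(np.atleast_2d(P).astype(float),cv2.Rodrigues(M.T)[0],-M.T@o,K,np.array([k,0,0,0,0.]))[0].reshape(-1,2)
E
python3 - <<'E'
from h import *
for n in("scene","top"):
    f=np.load(n+"0.npz");P=cloud(n,f['d']);p=f['p'].astype(int);Z=P[...,2]
    def rect(name,m):
        m=m&(f['d']>0)
        q,l,s,_=cv2.connectedComponentsWithStats(m.astype(np.uint8));i=1+np.argmax(s[1:,4]);m=l==i
        r=cv2.minAreaRect(P[m][:,:2].astype(np.float32)*1000);print(n,name,m.sum(),r,Z[m].mean(),P[m].mean(0))
    dark=p.max(2)<60
    X,Y=P[...,0],P[...,1]; ws=(X>.35)&(X<.85)
    rect('mat',dark&ws&(Z<.015)&(Y<-.1)&(X<.75)&(Y>-.42))
    rect('dockall',ws&(Z>.007)&(Z<.09)&(Y<.1)&(Y>-.12)&(X<.72))
    rect('tower',ws&(Z>.05)&(Z<.07)&(Y<.1)&(Y>-.12)&(X<.75))
    rect('readertop',ws&(Z>.035)&(Z<.045)&(Y<.1)&(Y>-.12)&(X<.65))
    rect('stand',ws&(Z>.025)&(Z<.04)&(Y>.13)&(Y<.35)&(X<.6))
    rect('standall',ws&(Z>.008)&(Z<.04)&(Y>.13)&(Y<.35)&(X<.6))
    rect('keyhead',ws&(Z>.05)&(Z<.08)&(Y>.13)&(Y<.35)&(X<.6)&dark)
a=cv2.imread('pics/top0.png')
b=cv2.imread('pics/scene0.png')
A=cv2.resize(a[180:280,180:313],(798,600),interpolation=3)
B=cv2.resize(b[165:265,165:310],(800,552),interpolation=3)
cv2.imwrite('pics/t1.png',A);cv2.imwrite('pics/s1.png',B)
E
```

```text
scene mat 3538 ((478.640380859375, -273.1033020019531), (197.2327880859375, 137.1407928466797), 1.9928767681121826) 0.003705847761852148 [ 0.47090425 -0.27638352  0.00370585]
scene dockall 2406 ((502.6802673339844, -43.89082717895508), (214.49114990234375, 90.63888549804688), 0.9696358442306519) 0.03296522699170228 [ 0.49159962 -0.05374734  0.03296523]
scene tower 324 ((580.3215942382812, -35.28218460083008), (54.773006439208984, 68.33164978027344), 2.8938510417938232) 0.05765133079927271 [ 0.57569909 -0.03868277  0.05765133]
scene readertop 794 ((472.9610290527344, -42.4744758605957), (136.7920379638672, 62.970359802246094), 3.6891582012176514) 0.040443845167911226 [ 0.46705358 -0.04576143  0.04044385]
scene stand 325 ((504.0137634277344, 225.74588012695312), (94.56936645507812, 55.53494644165039), 13.287434577941895) 0.03305736672627466 [0.49628018 0.21850617 0.03305737]
scene standall 519 ((504.2236328125, 225.7954559326172), (96.10670471191406, 55.53494644165039), 13.287434577941895) 0.027015177328301217 [0.49339211 0.21451214 0.02701518]
scene keyhead 28 ((519.9580688476562, 226
[... 650 characters left out ...]
5859921]
top readertop 971 ((474.233154296875, -38.185115814208984), (135.4668426513672, 61.808780670166016), 3.491076946258545) 0.040273549081784835 [ 0.47308316 -0.03791955  0.04027355]
top stand 505 ((502.90576171875, 228.71824645996094), (89.78907012939453, 52.47172927856445), 14.039410591125488) 0.03403334326668754 [0.50134256 0.22748065 0.03403334]
top standall 530 ((502.90966796875, 228.68118286132812), (89.76471710205078, 52.49339294433594), 14.103968620300293) 0.03315871938911265 [0.50116536 0.22648582 0.03315872]
top keyhead 26 ((524.6580200195312, 231.55426025390625), (24.29237937927246, 6.3993401527404785), 20.83867835998535) 0.06522433730068933 [0.52396391 0.23109062 0.06522434]
```

View pics/t1.png

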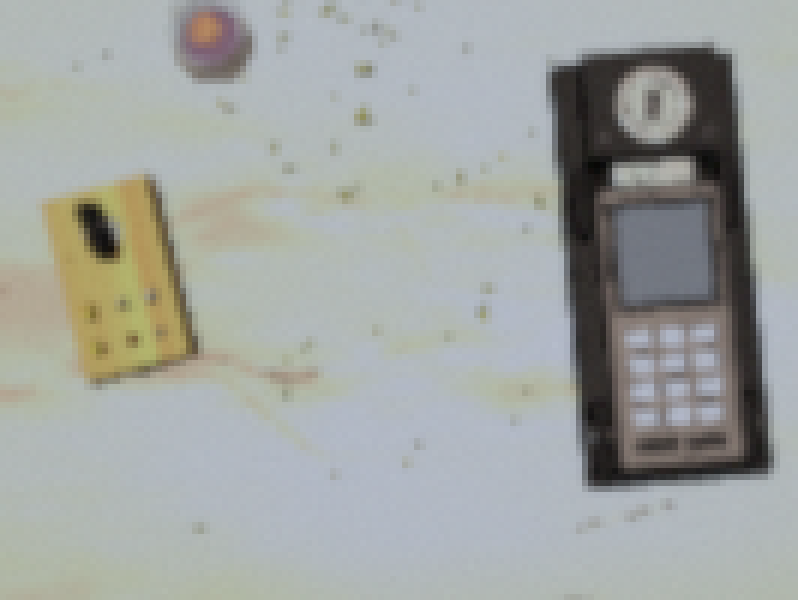

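View pics/s1.png

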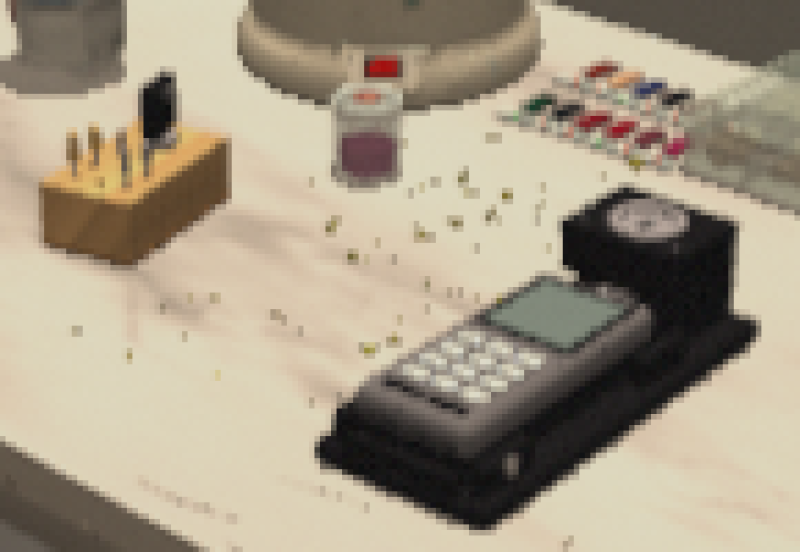

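```bash
cat >> h.py <<'E'
def plan(p0,rpy0,wps):
    """wps: list of (xyz, yaw, nrows); rpy down. prints per-call row numbers"""
    p=np.array(p0,float);M=R.from_euler('xyz',rpy0,degrees=True)
    for x,yaw,n in wps:
        T=R.from_euler('xyz',[180,0,yaw],degrees=True)
        s=M.inv().apply(np.array(x)-p)/.1;r=(M.inv()*T).as_rotvec()/np.pi
        print(n,np.round(s,3).tolist(),np.round(r,4).tolist(), 'BAD' if abs(s).max()>1 else '')
        p=np.array(x);M=T
def seg(a,b,y0,y1,k,n):
    return [(np.array(a)+(np.array(b)-a)*(i+1)/k,y0+(y1-y0)*(i+1)/k,n) for i in range(k)]
E
python3 - <<'E'
from h import *
f=np.load("top0.npz");P=cloud("top",f['d']);
m=(f['d']>0)&(P[...,2]>.09)&(P[...,0]>.3)&(P[...,0]<.9)&(abs(P[...,1])<.6)
for y in np.arange(-.5,.55,.05):
    q=P[m&(abs(P[...,1]-y)<.025)]
    if len(q): print(round(y,2),q[:,0].min().round(3),q[:,2].max().round(3))
g=f['p'].astype(int).min(2);X=P
mm=(abs(X[...,0]-.58)<.022)&(abs(X[...,1]+.032)<.028)&(abs(X[...,2]-.059)<.01)&(g>120)
print('ring',X[mm].mean(0),cv2.minAreaRect(X[mm][:,:2].astype(np.float32)*1000))
a=[.273,-.59,.237];b=[.45,-.35,.22];c=[.525,.235,.16]
plan(a,[180,0,24.8],seg(a,b,24.8,24.8+60,3,3)+seg(b,c,84.8,194,6,3))
E
```

```text
-0.45 0.714 0.112
-0.4 0.692 0.134
-0.35 0.684 0.136
-0.3 0.682 0.133
-0.25 0.688 0.116
0.2 0.692 0.206
0.25 0.669 0.213
0.3 0.669 0.236
0.35 0.683 0.208
ring [ 0.57875717 -0.03310712  0.05976941] ((577.4602661132812, -33.393821716308594), (31.866130828857422, 32.13844680786133), 89.27253723144531)
3 [0.871, -0.479, 0.057] [0.0, 0.0, -0.1111] 
3 [0.982, -0.152, 0.057] [0.0, 0.0, -0.1111] 
3 [0.975, 0.193, 0.057] [0.0, 0.0, -0.1111] 
3 [0.982, 0.036, 0.1] [0.0, 0.0, -0.1011] 
3 [0.922, 0.341, 0.1] [0.0, 0.0, -0.1011] 
3 [0.769, 0.612, 0.1] [0.0, 0.0, -0.1011] 
3 [0.54, 0.822, 0.1] [-0.0, 0.0, -0.1011] 
3 [0.256, 0.949, 0.1] [0.0, 0.0, -0.1011] 
3 [-0.053, 0.982, 0.1] [0.0, 0.0, -0.1011]
```

Request:
{"op": "jog_arm", "data": {"motion": [[[0.871, -0.479, 0.057, 0, 0, -0.111, 0], [0.871, -0.479, 0.057, 0, 0, -0.111, 0], [0.871, -0.479, 0.057, 0, 0, -0.111, 0]]]}}

```text
time_s: 0.4
tool_pos: [0.3385, -0.5026, 0.2303]
tool_rot: [-179.9, -0.3, 45.7]
force: [0.4, 0.7, 0.8]
grip_width: 0.0873
grasp_force: 0.0
```

Request:
{"op": "jog_arm", "data": {"motion": [[[0.982, -0.152, 0.057, 0, 0, -0.111, 0], [0.982, -0.152, 0.057, 0, 0, -0.111, 0], [0.982, -0.152, 0.057, 0, 0, -0.111, 0]]]}}

```text
time_s: 0.7
tool_pos: [0.3967, -0.4221, 0.2247]
tool_rot: [180.0, -0.3, 65.7]
force: [-0.5, -0.5, 0.9]
grip_width: 0.087
grasp_force: 0.0
```

Request:
{"op": "jog_arm", "data": {"motion": [[[0.975, 0.193, 0.057, 0, 0, -0.111, 0], [0.975, 0.193, 0.057, 0, 0, -0.111, 0], [0.975, 0.193, 0.057, 0, 0, -0.111, 0]]]}}

```text
time_s: 1.0
tool_pos: [0.4548, -0.3417, 0.219]
tool_rot: [179.9, -0.3, 85.7]
force: [0.2, -0.2, -0.3]
grip_width: 0.0871
grasp_force: 0.0
```

Request:
{"op": "jog_arm", "data": {"motion": [[[0.982, 0.036, 0.1, 0, 0, -0.101, 0], [0.982, 0.036, 0.1, 0, 0, -0.101, 0], [0.982, 0.036, 0.1, 0, 0, -0.101, 0]]]}}

```text
time_s: 1.3
tool_pos: [0.4637, -0.2444, 0.2088]
tool_rot: [180.0, -0.2, 103.7]
force: [-0.1, -0.3, -0.9]
grip_width: 0.0871
grasp_force: 0.0
```

Request:
{"op": "jog_arm", "data": {"motion": [[[0.922, 0.341, 0.1, 0, 0, -0.101, 0], [0.922, 0.341, 0.1, 0, 0, -0.101, 0], [0.922, 0.341, 0.1, 0, 0, -0.101, 0]]]}}

```text
time_s: 1.6
tool_pos: [0.4756, -0.1473, 0.199]
tool_rot: [179.9, -0.2, 121.9]
force: [-0.8, -0.1, 0.0]
grip_width: 0.087
grasp_force: 0.0
```

Request:
{"op": "jog_arm", "data": {"motion": [[[0.769, 0.612, 0.1, 0, 0, -0.101, 0], [0.769, 0.612, 0.1, 0, 0, -0.101, 0], [0.769, 0.612, 0.1, 0, 0, -0.101, 0]]]}}

```text
time_s: 1.9
tool_pos: [0.4877, -0.0503, 0.1891]
tool_rot: [179.9, -0.1, 140.0]
force: [-0.2, -0.2, 0.2]
grip_width: 0.087
grasp_force: 0.0
```

Request:
{"op": "jog_arm", "data": {"motion": [[[0.54, 0.822, 0.1, 0, 0, -0.101, 0], [0.54, 0.822, 0.1, 0, 0, -0.101, 0], [0.54, 0.822, 0.1, 0, 0, -0.101, 0]]]}}

```text
time_s: 2.2
tool_pos: [0.4999, 0.0469, 0.1793]
tool_rot: [179.8, -0.1, 158.1]
force: [-0.3, 1.1, 1.6]
grip_width: 0.0871
grasp_force: 0.0
```

Request:
{"op": "jog_arm", "data": {"motion": [[[0.256, 0.949, 0.1, 0, 0, -0.101, 0], [0.256, 0.949, 0.1, 0, 0, -0.101, 0], [0.256, 0.949, 0.1, 0, 0, -0.101, 0]]]}}

```text
time_s: 2.5
tool_pos: [0.512, 0.1441, 0.1692]
tool_rot: [179.7, -0.1, 176.3]
force: [0.2, -0.3, -0.0]
grip_width: 0.0871
grasp_force: 0.0
```

Request:
{"op": "jog_arm", "data": {"motion": [[[-0.053, 0.982, 0.1, 0, 0, -0.101, 0], [-0.053, 0.982, 0.1, 0, 0, -0.101, 0], [-0.053, 0.982, 0.1, 0, 0, -0.101, 0], [-0.053, 0.982, 0.1, 0, 0, -0.101, 0], [-0.053, 0.982, 0.1, 0, 0, -0.101, 0]]]}}

```text
time_s: 3.0
tool_pos: [0.5262, 0.2324, 0.159]
tool_rot: [-179.9, -0.1, -166.4]
force: [-0.4, -0.5, 0.2]
grip_width: 0.0869
grasp_force: 0.0
```

```bash
python3 - <<'E'
from h import *
o=env.get_obs();t=o['tool_pos'];M=R.from_euler('xyz',o['tool_rot'],degrees=True).as_matrix();print(t,o['tool_rot'])
ims=[]
for n in("scene","top"):
    p,d=env.read_camera(n);np.savez(n+"1.npz",p=p,d=d);im=p[...,::-1].copy()
    c=proj(n,t)[0].astype(int);s=6
    x0,y0=c[0]-32,c[1]-38
    A=cv2.resize(im[y0:y0+90,x0:x0+66],None,fx=s,fy=s,interpolation=cv2.INTER_NEAREST)
    pts=[t+M@np.array([x,y,.014]) for x in(-.0095,.0095) for y in(-.0585,-.0435,.0435,.0585)]
    key=[np.array([.5248,.2324,z]) for z in(.034,.069)]
    for q,col in [(pts,(0,0,255)),(key,(0,255,0))]:
        for u in proj(n,q): cv2.circle(A,tuple(int(v) for v in ((u-[x0,y0])+.5)*s),3,col,-1)
    ims.append(A)
cv2.imwrite('pics/c2.png',np.hstack(ims))
E
```

```text
[0.52624686 0.23240493 0.15901643] [-1.79908328e+02 -5.36546522e-02 -1.66410342e+02]
```

View pics/c2.png

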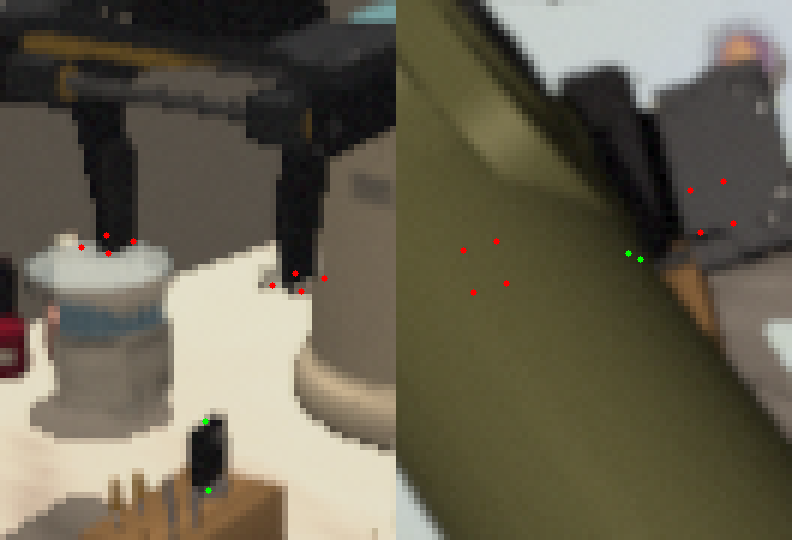

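Request:
{"op": "jog_arm", "data": {"motion": [[[0.014, 0.003, 0.45, 0, 0, -0.002, 0.3], [0.014, 0.003, 0.85, 0, 0, -0.002, 0.5], [0.014, 0.003, 0.95, 0, 0, -0.002, 0.6], [0.014, 0.003, 1, 0, 0, -0.002, 0.6], [0.014, 0.003, 1, 0, 0, -0.002, 0.6]]], "grip_force": 30}}

```text
time_s: 3.6
tool_pos: [0.5251, 0.2345, 0.0604]
tool_rot: [-180.0, 0.1, -165.9]
force: [1.0, -0.5, -0.4]
grip_width: 0.0545
grasp_force: 0.0
```

Request:
{"op": "jog_arm", "data": {"motion": [[[0, 0, 0.03, 0, 0, 0, 0.6], [0, 0, 0.03, 0, 0, 0, 0.75], [0, 0, 0.03, 0, 0, 0, 1], [0, 0, 0.03, 0, 0, 0, 1], [0, 0, 0.03, 0, 0, 0, 1]]]}}

```text
time_s: 4.1
tool_pos: [0.5244, 0.2348, 0.0567]
tool_rot: [-180.0, 0.0, -165.8]
force: [0.1, -1.0, 0.1]
grip_width: 0.0149
grasp_force: 0.0
```

Request:
{"op": "jog_arm", "data": {"motion": [[[0, 0, 0, 0, 0, 0, 1], [0, 0, 0, 0, 0, 0, 1], [0, 0, 0, 0, 0, 0, 1]]]}}

```text
time_s: 4.4
tool_pos: [0.5244, 0.2348, 0.0566]
tool_rot: [-180.0, 0.0, -165.8]
force: [0.1, 0.3, 2.5]
grip_width: 0.0097
grasp_force: 30.0
```

```bash
python3 - <<'E'
from h import *
for n in("top","scene"):
  for k in(0,1):
    p=np.load(f"{n}{k}.npz")['p'].astype(float).mean(2)
    # rectified patch of the lock face, 0.5 mm grid
    for L in ([.580,-.032],[.580,-.0355]):
        g=np.arange(-8.5,8.51,.5)/1000;gx,gy=np.meshgrid(g,g,indexing='ij')
        uv=proj(n,np.c_[L[0]+gx.ravel(),L[1]+gy.ravel(),np.full(gx.size,.058)]).astype(np.float32)
        I=cv2.remap(p.astype(np.float32),uv[:,0].reshape(gx.shape),uv[:,1].reshape(gx.shape),cv2.INTER_CUBIC)
        w=np.clip(np.percentile(I,60)-15-I,0,None)
        w[np.hypot(gx,gy)>.0085]=0
        s=w.sum();mx,my=(w*gx).sum()/s,(w*gy).sum()/s
        a=(w*(gx-mx)**2).sum()/s;b=(w*(gy-my)**2).sum()/s;c=(w*(gx-mx)*(gy-my)).sum()/s
        print(n,k,L,I.min().round(),np.percentile(I,60).round(),'centre',(L[0]+mx).round(4),(L[1]+my).round(4),'ang',np.degrees(.5*np.arctan2(2*c,a-b)).round(1),'sd mm',np.sqrt([a,b])*1e3)
E
```

```text
top 0 [0.58, -0.032] 81.0 160.0 centre 0.5796 -0.0333 ang -6.0 sd mm [3.66568851 1.82291565]
top 0 [0.58, -0.0355] 81.0 157.0 centre 0.5796 -0.0333 ang -5.2 sd mm [3.54700023 1.74392464]
top 1 [0.58, -0.032] 89.0 180.0 centre 0.5795 -0.0333 ang -6.1 sd mm [3.67122506 1.85703466]
top 1 [0.58, -0.0355] 89.0 176.0 centre 0.5796 -0.0333 ang -5.2 sd mm [3.54737251 1.77192394]
scene 0 [0.58, -0.032] 97.0 149.0 centre 0.5769 -0.0349 ang 20.5 sd mm [2.04482639 1.41815545]
scene 0 [0.58, -0.0355] 97.0 153.0 centre 0.5768 -0.035 ang 17.5 sd mm [2.48707455 1.58454999]
scene 1 [0.58, -0.032] 103.0 157.0 centre 0.577 -0.0348 ang 20.7 sd mm [2.20198666 1.47838053]
scene 1 [0.58, -0.0355] 103.0 161.0 centre 0.5769 -0.0349 ang 16.7 sd mm [2.50881755 1.58064259]
```

```bash
python3 - <<'E'
from h import *
a=[.5244,.2348,.0566];u=[.5244,.2348,.15];c=[.58,-.0325,.14];d=[.58,-.0325,.112]
plan(a,[180,0,194.2],[(u,194.2,4)]+seg(u,c,194.2,174.5,3,3)+[(d,174.5,5)])
E
```

```text
4 [0.0, 0.0, -0.934] [0.0, 0.0, 0.0] 
3 [0.039, -0.909, 0.033] [0.0, -0.0, 0.0365] 
3 [-0.065, -0.908, 0.033] [0.0, -0.0, 0.0365] 
3 [-0.169, -0.894, 0.033] [0.0, -0.0, 0.0365] 
5 [-0.0, -0.0, 0.28] [0.0, 0.0, 0.0]
```

Request:
{"op": "jog_arm", "data": {"motion": [[[0, 0, -0.2, 0, 0, 0, 1], [0, 0, -0.5, 0, 0, 0, 1], [0, 0, -0.93, 0, 0, 0, 1], [0, 0, -0.93, 0, 0, 0, 1]]]}}

```text
time_s: 4.8
tool_pos: [0.5272, 0.2369, 0.1549]
tool_rot: [179.9, 0.5, -165.8]
force: [0.3, 1.0, -0.8]
grip_width: 0.0098
grasp_force: 30.0
```

Request:
{"op": "jog_arm", "data": {"motion": [[[0.039, -0.909, 0.033, 0, 0, 0.0365, 1], [0.039, -0.909, 0.033, 0, 0, 0.0365, 1], [0.039, -0.909, 0.033, 0, 0, 0.0365, 1]]]}}

```text
time_s: 5.1
tool_pos: [0.5444, 0.1373, 0.1448]
tool_rot: [-179.7, -0.1, -173.0]
force: [0.4, -0.2, -0.8]
grip_width: 0.0097
grasp_force: 30.0
```

Request:
{"op": "jog_arm", "data": {"motion": [[[-0.065, -0.908, 0.033, 0, 0, 0.0365, 1], [-0.065, -0.908, 0.033, 0, 0, 0.0365, 1], [-0.065, -0.908, 0.033, 0, 0, 0.0365, 1]]]}}

```text
time_s: 5.4
tool_pos: [0.5621, 0.0484, 0.1415]
tool_rot: [-179.8, -0.1, -179.5]
force: [-0.5, -1.0, -0.1]
grip_width: 0.0098
grasp_force: 30.0
```

Request:
{"op": "jog_arm", "data": {"motion": [[[-0.169, -0.894, 0.033, 0, 0, 0.0365, 1], [-0.169, -0.894, 0.033, 0, 0, 0.0365, 1], [-0.169, -0.894, 0.033, 0, 0, 0.0365, 1], [-0.169, -0.894, 0.033, 0, 0, 0.0365, 1], [-0.169, -0.894, 0.033, 0, 0, 0.0365, 1]]]}}

```text
time_s: 5.9
tool_pos: [0.5794, -0.0304, 0.1393]
tool_rot: [179.9, -0.0, 174.6]
force: [0.1, 0.2, -0.5]
grip_width: 0.0099
grasp_force: 30.0
```

Request:
{"op": "jog_arm", "data": {"motion": [[[0, 0, 0.28, 0, 0, 0, 1], [0, 0, 0.28, 0, 0, 0, 1], [0, 0, 0.28, 0, 0, 0, 1]]]}}

```text
time_s: 6.2
tool_pos: [0.5792, -0.0309, 0.1115]
tool_rot: [180.0, -0.1, 174.6]
force: [-0.6, 0.2, -0.3]
grip_width: 0.0101
grasp_force: 30.0
```

```bash
python3 - <<'E'
from h import *
o=env.get_obs();t=o['tool_pos'];M=R.from_euler('xyz',o['tool_rot'],degrees=True).as_matrix();print(t,o['tool_rot'],o['force'],o['wrist_torque'],o['qpos'])
p,d=env.read_camera("scene");np.savez("scene2.npz",p=p,d=d);im=p[...,::-1].copy()
c=proj("scene",[.58,-.033,.08])[0].astype(int);s=9
x0,y0=c[0]-40,c[1]-30
A=cv2.resize(im[y0:y0+60,x0:x0+80],None,fx=s,fy=s,interpolation=cv2.INTER_CUBIC)
key=[t+M@np.array([x,0,z]) for x,z in((-.0045,.0446),(.0045,.0446),(-.009,.0206),(.009,.0206),(-.014,.0026),(.014,.0026))]
th=np.arange(0,6.28,.5);ring=np.c_[.58+.0125*np.cos(th),-.033+.0125*np.sin(th),np.full(len(th),.0605)]
for q,col in [(key,(0,255,0)),(ring,(0,0,255))]:
    for u in proj("scene",q): cv2.circle(A,tuple(int(v) for v in ((u-[x0,y0])+.5)*s),2,col,-1)
cv2.imwrite('pics/c3.png',A)
E
```

```text
[ 0.57917186 -0.03093694  0.11145087] [ 1.79973105e+02 -7.66341039e-02  1.74613123e+02] [-0.55273672  0.15739838 -0.29166204] [ 0.11094053 -0.15222259 -0.04243742] [ 35.88667446  20.44943218 -42.11851605 100.60730649  14.96770077
  64.77575177  73.71237041]
```

View pics/c3.png

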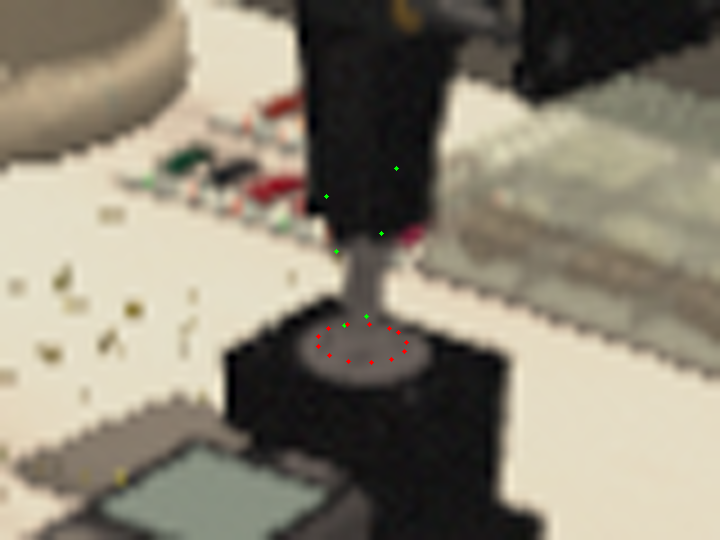

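Request:
{"op": "jog_arm", "data": {"motion": [[[-0.005, 0, 0.07, 0, 0, 0, 1], [-0.005, 0, 0.07, 0, 0, 0, 1], [-0.005, 0, 0.1, 0, 0, 0, 1], [-0.005, 0, 0.1, 0, 0, 0, 1]]]}}

```text
time_s: 6.65
tool_pos: [0.58, -0.0327, 0.1014]
tool_rot: [-180.0, -0.0, 174.5]
force: [0.1, -0.1, -0.1]
grip_width: 0.0093
grasp_force: 30.0
```

Request:
{"op": "jog_arm", "data": {"motion": [[[0, 0, 0.02, 0, 0, 0, 1], [0, 0, 0.02, 0, 0, 0, 1], [0, 0, 0.02, 0, 0, 0, 1]]]}}

```text
time_s: 6.95
tool_pos: [0.5797, -0.0326, 0.0993]
tool_rot: [-180.0, -0.1, 174.5]
force: [-1.8, 0.1, -0.0]
grip_width: 0.0098
grasp_force: 30.0
```

Request:
{"op": "jog_arm", "data": {"motion": [[[0, 0, 0.02, 0, 0, 0, 1], [0, 0, 0.02, 0, 0, 0, 1], [0, 0, 0.02, 0, 0, 0, 1]]]}}

```text
time_s: 7.25
tool_pos: [0.5794, -0.0324, 0.0969]
tool_rot: [180.0, -0.1, 174.5]
force: [-3.8, 0.7, -1.3]
grip_width: 0.0098
grasp_force: 30.0
```

Request:
{"op": "jog_arm", "data": {"motion": [[[0, 0, 0.02, 0, 0, 0, 1], [0, 0, 0.02, 0, 0, 0, 1], [0, 0, 0.02, 0, 0, 0, 1]]]}}

```text
time_s: 7.55
tool_pos: [0.5794, -0.0325, 0.0949]
tool_rot: [-180.0, -0.1, 174.5]
force: [-4.7, 1.7, -0.5]
grip_width: 0.0097
grasp_force: 30.0
```

Request:
{"op": "jog_arm", "data": {"motion": [[[0.006, 0.002, 0.02, 0, 0, 0, 1], [0.006, 0.002, 0.03, 0, 0, 0, 1], [0.006, 0.002, 0.04, 0, 0, 0, 1], [0.006, 0.002, 0.04, 0, 0, 0, 1]]]}}

```text
time_s: 7.95
tool_pos: [0.5793, -0.0324, 0.0915]
tool_rot: [-180.0, -0.0, 174.5]
force: [-4.6, 0.9, 0.1]
grip_width: 0.0093
grasp_force: 30.0
```

Request:
{"op": "jog_arm", "data": {"motion": [[[0, 0, 0.02, 0, 0, 0, 1], [0, 0, 0.03, 0, 0, 0, 1], [0, 0, 0.04, 0, 0, 0, 1], [0, 0, 0.04, 0, 0, 0, 1]]]}}

```text
time_s: 8.35
tool_pos: [0.5792, -0.0324, 0.0875]
tool_rot: [-180.0, -0.1, 174.5]
force: [-5.3, 0.9, 2.1]
grip_width: 0.0096
grasp_force: 30.0
```

```bash
python3 -c "
from h import *
o=env.get_obs();print(o['force'],o['wrist_torque'],o['tool_pos'])"
```

```text
[-5.32261876  0.92088946  2.12462545] [ 0.28272916  1.17624187 -0.02476634] [ 0.5792281  -0.03241949  0.0874959 ]
```

Request:
{"op": "jog_arm", "data": {"motion": [[[0.008, 0, 0.02, 0, 0, 0, 1], [0.008, 0, 0.04, 0, 0, 0, 1], [0.008, 0, 0.05, 0, 0, 0, 1], [0.008, 0, 0.05, 0, 0, 0, 1]]]}}

```text
time_s: 8.75
tool_pos: [0.579, -0.0324, 0.0824]
tool_rot: [-180.0, 0.0, 174.5]
force: [-3.1, 0.7, -0.8]
grip_width: 0.0097
grasp_force: 30.0
```

Request:
{"op": "jog_arm", "data": {"motion": [[[0, 0, 0.01, 0, 0, 0, 1], [0, 0, 0.02, 0, 0, 0, 1], [0, 0, 0.025, 0, 0, 0, 1], [0, 0, 0.025, 0, 0, 0, 1]]]}}

```text
time_s: 9.15
tool_pos: [0.5791, -0.0324, 0.0805]
tool_rot: [-180.0, 0.0, 174.5]
force: [-4.3, -0.5, 4.3]
grip_width: 0.0099
grasp_force: 30.0
```

Request:
{"op": "jog_arm", "data": {"motion": [[[0, 0, 0.008, 0, 0, 0, 1], [0, 0, 0.015, 0, 0, 0, 1], [0, 0, 0.015, 0, 0, 0, 1]]]}}

```text
time_s: 9.45
tool_pos: [0.5792, -0.0324, 0.0804]
tool_rot: [-179.9, 0.0, 174.5]
force: [-7.7, -0.1, 14.1]
grip_width: 0.01
grasp_force: 30.0
```

Request:
{"op": "jog_arm", "data": {"motion": [[[0, 0, -0.008, 0, 0, 0.04, 1], [0, 0, -0.008, 0, 0, 0.08, 1], [0, 0, -0.008, 0, 0, 0.12, 1], [0, 0, -0.008, 0, 0, 0.16, 1], [0, 0, -0.008, 0, 0, 0.2, 1]]], "grip_force": 45}}

```text
time_s: 9.95
tool_pos: [0.5791, -0.033, 0.0805]
tool_rot: [-179.9, 0.1, 138.2]
force: [-6.6, -0.7, 9.3]
grip_width: 0.0101
grasp_force: 45.0
```

Request:
{"op": "jog_arm", "data": {"motion": [[[0, 0, 0, 0, 0, 0.04, 1], [0, 0, 0, 0, 0, 0.08, 1], [0, 0, 0, 0, 0, 0.12, 1], [0, 0, 0, 0, 0, 0.15, 1], [0, 0, 0, 0, 0, 0.15, 1]]]}}

```text
time_s: 10.45
tool_pos: [0.5787, -0.0336, 0.0805]
tool_rot: [-179.9, 0.1, 111.3]
force: [-7.5, -2.5, 8.4]
grip_width: 0.0097
grasp_force: 45.0
```

```bash
python3 -c "
from h import *
o=env.get_obs();print(o['force'],o['wrist_torque'],o['tool_pos'],o['tool_rot'],o['qpos'])"
```

```text
[-7.47985472 -2.50581504  8.4116704 ] [-0.34233393  1.61649811 -0.03806599] [ 0.57874144 -0.03357028  0.08047944] [-1.79927521e+02  1.23951560e-01  1.11327158e+02] [ 26.39721492  19.95135659 -30.35641863 102.54523628  11.5790188
  60.59754393  13.14147385]
```

Request:
{"op": "jog_arm", "data": {"motion": [[[0, 0, 0, 0, 0, 0.02, 1], [0, 0, 0, 0, 0, 0.035, 1], [0, 0, 0, 0, 0, 0.045, 1], [0, 0, 0, 0, 0, 0.045, 1]]]}}

```text
time_s: 10.85
tool_pos: [0.5786, -0.0338, 0.0805]
tool_rot: [-179.9, 0.1, 103.3]
force: [-7.1, -1.5, 9.6]
grip_width: 0.0098
grasp_force: 45.0
```

```bash
python3 -c "
from h import *
o=env.get_obs();print(o['force'],o['wrist_torque'],o['tool_pos'],o['tool_rot'],o['qpos'])"
```

```text
[-7.14039556 -1.51344689  9.59611626] [-0.37195372  1.70186387  0.09505371] [ 0.57857081 -0.03376778  0.08047826] [-1.79924582e+02  1.37141257e-01  1.03305010e+02] [ 25.35197199  19.721151   -29.07243265 102.58877134  11.02841462
  60.52342081   5.54541727]
```

```bash
python3 - <<'E'
from h import *
a=[.5786,-.0338,.0805];u=[.5786,-.0338,.165];c=[.458,-.039,.13];d=[.458,-.039,.03]
plan(a,[180,0,105],[(u,105,4)]+seg(u,c,105,183.5,2,5)+[(d,183.5,5)])
E
```

```text
4 [0.0, 0.0, -0.845] [0.0, 0.0, 0.0] 
5 [0.131, -0.589, 0.175] [-0.0, 0.0, -0.2181] 
5 [0.474, -0.373, 0.175] [-0.0, 0.0, -0.2181] 
5 [0.0, -0.0, 1.0] [0.0, 0.0, 0.0]
```

Request:
{"op": "jog_arm", "data": {"motion": [[[0, 0, 0, 0, 0, -0.01, 1], [0, 0, 0, 0, 0, -0.01, 0.85], [0, 0, 0, 0, 0, -0.01, 0.6], [0, 0, 0, 0, 0, -0.01, 0.4], [0, 0, 0, 0, 0, -0.01, 0.3]]]}}

```text
time_s: 11.35
tool_pos: [0.5796, -0.0321, 0.0794]
tool_rot: [179.9, 0.0, 105.2]
force: [0.2, 0.3, -0.4]
grip_width: 0.0291
grasp_force: 0.0
```

Request:
{"op": "jog_arm", "data": {"motion": [[[0, 0, -0.3, 0, 0, 0, 0.1], [0, 0, -0.7, 0, 0, 0, 0], [0, 0, -0.85, 0, 0, 0, 0], [0, 0, -0.85, 0, 0, 0, 0]]]}}

```text
time_s: 11.75
tool_pos: [0.581, -0.0321, 0.1671]
tool_rot: [179.7, 0.1, 105.2]
force: [0.6, 0.6, -0.1]
grip_width: 0.0611
grasp_force: 0.0
```

Request:
{"op": "jog_arm", "data": {"motion": [[[0.131, -0.6, 0.175, 0, 0, -0.218, 0], [0.131, -0.6, 0.175, 0, 0, -0.218, 0], [0.131, -0.6, 0.175, 0, 0, -0.218, 0], [0.131, -0.6, 0.175, 0, 0, -0.218, 0], [0.131, -0.6, 0.175, 0, 0, -0.218, 0]]]}}

```text
time_s: 12.25
tool_pos: [0.5164, -0.0355, 0.145]
tool_rot: [-179.9, -0.1, 144.7]
force: [-0.2, 0.1, -0.2]
grip_width: 0.0869
grasp_force: 0.0
```

Request:
{"op": "jog_arm", "data": {"motion": [[[0.48, -0.38, 0.175, 0, 0, -0.218, 0], [0.48, -0.38, 0.175, 0, 0, -0.218, 0], [0.48, -0.38, 0.175, 0, 0, -0.218, 0], [0.48, -0.38, 0.175, 0, 0, -0.218, 0], [0.48, -0.38, 0.175, 0, 0, -0.218, 0]]]}}

```text
time_s: 12.75
tool_pos: [0.4552, -0.0384, 0.1277]
tool_rot: [180.0, -0.1, -176.1]
force: [0.2, -0.2, -0.9]
grip_width: 0.087
grasp_force: 0.0
```

Request:
{"op": "jog_arm", "data": {"motion": [[[0, 0, 0.1, 0, 0, 0, 0], [0, 0, 0.1, 0, 0, 0, 0], [0, 0, 0.1, 0, 0, 0, 0]]]}}

```text
time_s: 13.05
tool_pos: [0.4556, -0.0382, 0.1182]
tool_rot: [180.0, -0.1, -176.4]
force: [0.2, -0.0, 0.8]
grip_width: 0.0869
grasp_force: 0.0
```

```bash
python3 - <<'E'
from h import *
o=env.get_obs();print(o['force'],o['tool_pos'],o['tool_rot'],o['qpos'])
plan(o['tool_pos'],o['tool_rot'],[([.458,-.039,.031],183.5,5)])
p,d=env.read_camera("scene");A=cv2.resize(p[160:260,195:328,::-1],(798,600),interpolation=cv2.INTER_CUBIC);cv2.imwrite('pics/c4.png',A)
E
```

```text
[ 0.24143162 -0.00961084  0.80616849] [ 0.45556309 -0.03818167  0.11815282] [ 1.79954907e+02 -1.16671258e-01 -1.76426316e+02] [ 36.96203141   2.22173012 -35.76045907 116.5824776    1.4338915
  61.74189802  94.11397965]
5 [-0.026, -0.01, 0.871] [0.0003, -0.0006, 0.0004]
```

View pics/c4.png

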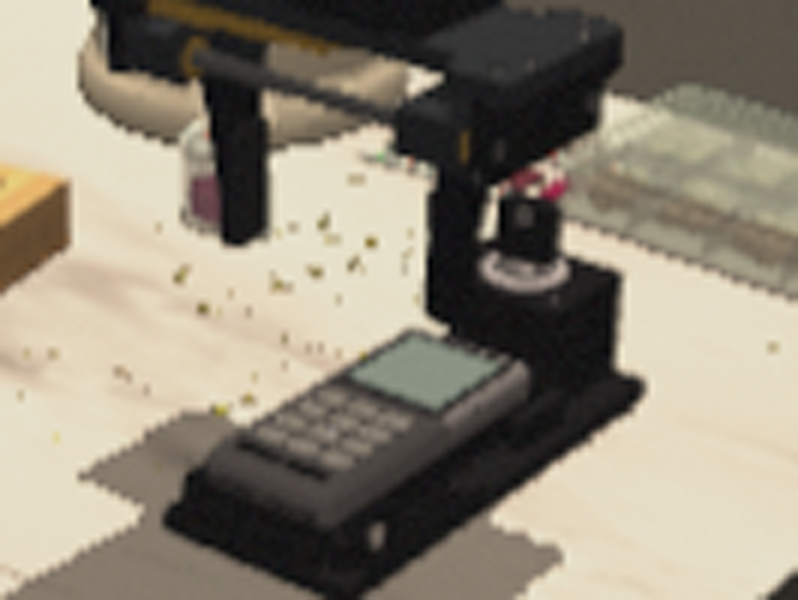

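Request:
{"op": "jog_arm", "data": {"motion": [[[-0.026, -0.01, 0.4, 0, 0, 0, 0], [-0.026, -0.01, 0.7, 0, 0, 0, 0], [-0.026, -0.01, 0.85, 0, 0, 0, 0], [-0.026, -0.01, 0.87, 0, 0, 0, 0], [-0.026, -0.01, 0.87, 0, 0, 0, 0]]], "grip_force": 60}}

```text
time_s: 13.6
tool_pos: [0.4591, -0.039, 0.0324]
tool_rot: [180.0, -0.0, -176.4]
force: [0.1, -0.3, 1.2]
grip_width: 0.0867
grasp_force: 0.0
```

Request:
{"op": "jog_arm", "data": {"motion": [[[0, 0, 0, 0, 0, 0, 0.2], [0, 0, 0, 0, 0, 0, 0.25], [0, 0, 0, 0, 0, 0, 0.3], [0, 0, 0, 0, 0, 0, 0.4], [0, 0, 0, 0, 0, 0, 0.4]]]}}

```text
time_s: 14.1
tool_pos: [0.4594, -0.0393, 0.0328]
tool_rot: [-180.0, 0.0, -176.4]
force: [-0.6, 0.2, 3.0]
grip_width: 0.0614
grasp_force: 60.0
```

Request:
{"op": "jog_arm", "data": {"motion": [[[0, 0, -0.02, 0, 0, 0, 0.6], [0, 0, -0.04, 0, 0, 0, 0.6], [0, 0, -0.06, 0, 0, 0, 0.6], [0, 0, -0.08, 0, 0, 0, 0.6], [0, 0, -0.1, 0, 0, 0, 0.6]]]}}

```text
time_s: 14.6
tool_pos: [0.4592, -0.0391, 0.0427]
tool_rot: [-180.0, 0.0, -176.4]
force: [-0.5, -0.9, -1.7]
grip_width: 0.0613
grasp_force: 60.0
```

Request:
{"op": "jog_arm", "data": {"motion": [[[0, 0, -0.05, 0, 0, 0, 0.6], [0, 0, -0.1, 0, 0, 0, 0.6], [0, 0, -0.15, 0, 0, 0, 0.6], [0, 0, -0.2, 0, 0, 0, 0.6], [0, 0, -0.2, 0, 0, 0, 0.6]]]}}

```text
time_s: 15.1
tool_pos: [0.4594, -0.0393, 0.0631]
tool_rot: [-180.0, 0.1, -176.4]
force: [0.1, 0.0, -3.1]
grip_width: 0.0616
grasp_force: 60.0
```

```bash
python3 - <<'E'
from h import *
o=env.get_obs();print(o['force'],o['wrist_torque'],o['tool_pos'],o['tool_rot'])
p,d=env.read_camera("scene");A=cv2.resize(p[160:260,195:328,::-1],(798,600),interpolation=cv2.INTER_CUBIC);cv2.imwrite('pics/c5.png',A)
E
```

```text
[ 0.12527475  0.03894706 -3.11296844] [ 0.10996374 -0.10956559 -0.05124098] [ 0.45940708 -0.03927134  0.06313219] [-1.79963836e+02  5.22791399e-02 -1.76355013e+02]
```

View pics/c5.png

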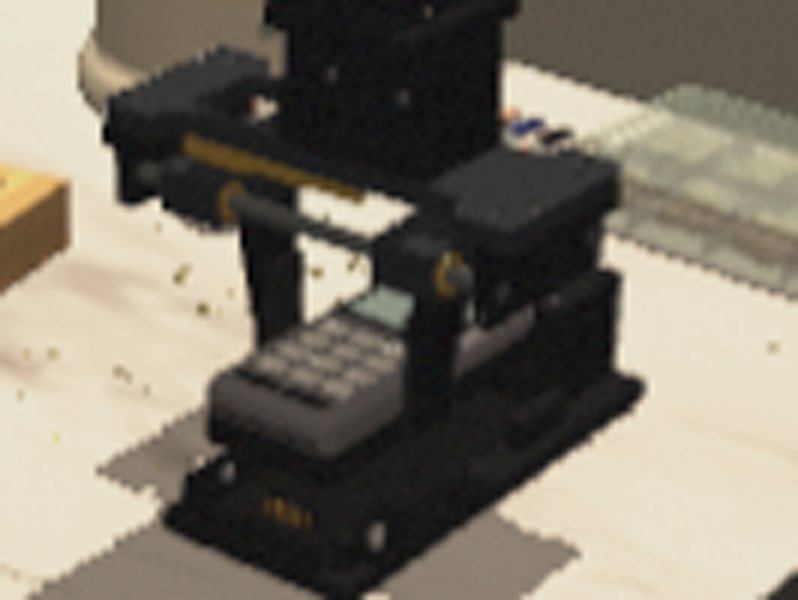

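```bash
python3 - <<'E'
from h import *
a=[.4594,-.0393,.1031];c=[.4665,-.272,.09];d=[.4665,-.272,.03]
plan(a,[180,0,183.6],seg(a,c,183.6,182.2,3,3)+[(d,182.2,5)])
E
```

```text
3 [0.025, -0.776, 0.044] [-0.0, -0.0, 0.0026] 
3 [0.019, -0.776, 0.044] [0.0, -0.0, 0.0026] 
3 [0.012, -0.776, 0.044] [-0.0, -0.0, 0.0026] 
5 [-0.0, -0.0, 0.6] [0.0, 0.0, 0.0]
```

Request:
{"op": "jog_arm", "data": {"motion": [[[0, 0, -0.15, 0, 0, 0, 0.6], [0, 0, -0.3, 0, 0, 0, 0.6], [0, 0, -0.4, 0, 0, 0, 0.6], [0, 0, -0.4, 0, 0, 0, 0.6]]]}}

```text
time_s: 15.55
tool_pos: [0.4601, -0.0393, 0.1035]
tool_rot: [-179.9, 0.2, -176.4]
force: [-0.0, -0.7, -1.7]
grip_width: 0.0616
grasp_force: 60.0
```

Request:
{"op": "jog_arm", "data": {"motion": [[[0.025, -0.2, 0.044, 0, 0, 0.0026, 0.6], [0.025, -0.45, 0.044, 0, 0, 0.0026, 0.6], [0.025, -0.776, 0.044, 0, 0, 0.0026, 0.6]]]}}

```text
time_s: 15.85
tool_pos: [0.461, -0.1163, 0.0971]
tool_rot: [180.0, -0.1, -176.7]
force: [0.8, -1.2, -1.0]
grip_width: 0.0617
grasp_force: 60.0
```

Request:
{"op": "jog_arm", "data": {"motion": [[[0.019, -0.35, 0.044, 0, 0, 0.0026, 0.6], [0.019, -0.65, 0.044, 0, 0, 0.0026, 0.6], [0.019, -0.776, 0.044, 0, 0, 0.0026, 0.6]]]}}

```text
time_s: 16.15
tool_pos: [0.4629, -0.1976, 0.0925]
tool_rot: [-180.0, -0.1, -177.5]
force: [-0.4, 0.5, -1.7]
grip_width: 0.0614
grasp_force: 60.0
```

Request:
{"op": "jog_arm", "data": {"motion": [[[0.012, -0.3, 0.044, 0, 0, 0.0026, 0.6], [0.012, -0.55, 0.044, 0, 0, 0.0026, 0.6], [0.012, -0.7, 0.044, 0, 0, 0.0026, 0.6], [0.012, -0.776, 0.044, 0, 0, 0.0026, 0.6], [0.012, -0.776, 0.044, 0, 0, 0.0026, 0.6]]]}}

```text
time_s: 16.65
tool_pos: [0.4664, -0.2719, 0.0889]
tool_rot: [180.0, -0.0, -177.8]
force: [0.8, 0.2, -1.0]
grip_width: 0.0617
grasp_force: 60.0
```

Request:
{"op": "jog_arm", "data": {"motion": [[[0, 0, 0.15, 0, 0, 0, 0.6], [0, 0, 0.3, 0, 0, 0, 0.6], [0, 0, 0.45, 0, 0, 0, 0.6], [0, 0, 0.57, 0, 0, 0, 0.6], [0, 0, 0.57, 0, 0, 0, 0.6]]]}}

```text
time_s: 17.15
tool_pos: [0.4646, -0.2705, 0.0294]
tool_rot: [179.8, -0.2, -177.7]
force: [-0.4, -0.4, -2.0]
grip_width: 0.0614
grasp_force: 60.0
```

Request:
{"op": "jog_arm", "data": {"motion": [[[0, 0, 0.01, 0, 0, 0, 0.6], [0, 0, 0.02, 0, 0, 0, 0.6], [0, 0, 0.03, 0, 0, 0, 0.6], [0, 0, 0.03, 0, 0, 0, 0.6]]]}}

```text
time_s: 17.55
tool_pos: [0.4666, -0.2722, 0.0296]
tool_rot: [-180.0, 0.0, -177.8]
force: [-0.4, 0.7, -0.9]
grip_width: 0.0615
grasp_force: 60.0
```

Request:
{"op": "jog_arm", "data": {"motion": [[[0, 0, 0.01, 0, 0, 0, 0.6], [0, 0, 0.02, 0, 0, 0, 0.6], [0, 0, 0.03, 0, 0, 0, 0.6], [0, 0, 0.04, 0, 0, 0, 0.6], [0, 0, 0.04, 0, 0, 0, 0.6]]]}}

```text
time_s: 18.05
tool_pos: [0.4662, -0.2719, 0.025]
tool_rot: [180.0, -0.0, -177.8]
force: [0.7, -0.1, -1.3]
grip_width: 0.0616
grasp_force: 60.0
```

Request:
{"op": "jog_arm", "data": {"motion": [[[0, 0, 0.01, 0, 0, 0, 0.6], [0, 0, 0.015, 0, 0, 0, 0.6], [0, 0, 0.015, 0, 0, 0, 0.6]]]}}

```text
time_s: 18.35
tool_pos: [0.4664, -0.272, 0.0239]
tool_rot: [-180.0, -0.0, -177.8]
force: [-0.7, 1.3, 0.9]
grip_width: 0.0613
grasp_force: 60.0
```

Request:
{"op": "jog_arm", "data": {"motion": [[[0, 0, 0.006, 0, 0, 0, 0.6], [0, 0, 0.006, 0, 0, 0, 0.3], [0, 0, 0.006, 0, 0, 0, 0.15], [0, 0, 0.006, 0, 0, 0, 0.05], [0, 0, 0.006, 0, 0, 0, 0]]]}}

```text
time_s: 18.85
tool_pos: [0.4665, -0.272, 0.023]
tool_rot: [-180.0, 0.0, -177.8]
force: [-0.2, 0.5, -0.1]
grip_width: 0.078
grasp_force: 0.0
```

Request:
{"op": "jog_arm", "data": {"motion": [[[0, 0, 0, 0, 0, 0, 0], [0, 0, 0, 0, 0, 0, 0], [0, 0, -0.3, 0, 0, 0, 0], [0, 0, -0.7, 0, 0, 0, 0], [0, 0, -1, 0, 0, 0, 0]]]}}

```text
time_s: 19.35
tool_pos: [0.4668, -0.272, 0.1249]
tool_rot: [-180.0, 0.1, -177.7]
force: [0.5, -0.7, 0.1]
grip_width: 0.0871
grasp_force: 0.0
```

Request:
{"op": "jog_arm", "data": {"motion": [[[0, 0, -0.4, 0, 0, 0, 0], [0.2, 0, -0.6, 0, 0, 0, 0], [0.2, 0, -0.6, 0, 0, 0, 0], [0.2, 0, -0.6, 0, 0, 0, 0]]]}}

```text
time_s: 19.75
tool_pos: [0.4463, -0.2729, 0.183]
tool_rot: [-180.0, 0.0, -177.8]
force: [-0.4, 1.3, -0.2]
grip_width: 0.0866
grasp_force: 0.0
```

```bash
python3 - <<'E'
from h import *
p,d=env.read_camera("scene");P=cloud("scene",d);Z=P[...,2]
m=(d>0)&(Z>.025)&(Z<.04)&(P[...,1]<-.2)&(P[...,1]>-.35)&(P[...,0]>.36)&(P[...,0]<.6)
print(m.sum(),cv2.minAreaRect(P[m][:,:2].astype(np.float32)*1000),Z[m].mean(),'scene mat was 478.6,-273.1')
A=cv2.resize(p[170:320,220:420,::-1],(800,600),interpolation=cv2.INTER_CUBIC);cv2.imwrite('pics/c6.png',A)
E
```

```text
1168 ((481.25604248046875, -274.78790283203125), (140.35552978515625, 62.6982307434082), 1.4234107732772827) 0.03153850482440379 scene mat was 478.6,-273.1
```

View pics/c6.png

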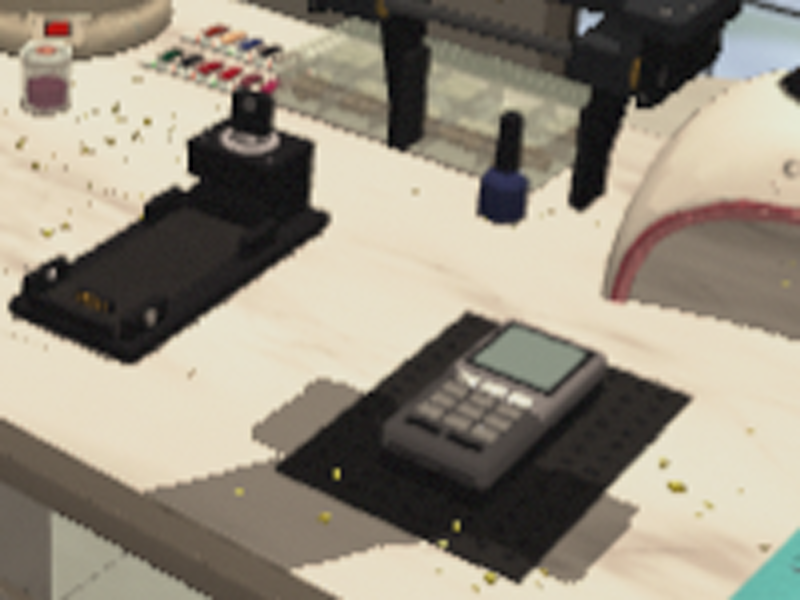

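The reader lies screen up in the middle of the mat at about (495, 405). The key stands in the lock at (252, 115), and the gripper is clear of everything.

```bash
python3 -c "
from cell import env
print(env.sign_off())"
```

```text
the job is handed in; nothing more can be done
None
```

The job is handed in: the key stands turned to its stop in the lock and the reader lies screen up, lined up with the mat and within a few millimetres of its middle; no verdict came back at hand-in.

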